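# Slide the spare heatsink down the parts rack

## Task

Put the loose block heatsink from the bench into the rack lane that already holds one just like it: lay it on the upper half of that sloped lane, base down and pointing lengthwise along the lane, and let go there without dropping it from a height. It must slide down by itself and come to rest against the heatsink at the bottom, which stays at the stop.

Things in the scene. Friction and masses are not known exactly. Their poses are not given: they have to be found in the camera images.
- sink_center (a point): Centre of the loose aluminium block heatsink on the bench, 60 long (its x), 50 wide (y), 45 mm high (z; base down, straight fins up), about 0.18 kg; the point is 22.5 mm above its base. The long 60 x 45 mm sides are flat: grasp there, 50 mm across y. Other loose parts lie near: a slim low heatsink, a round finned cooler, a square black fan.
- ref_center (a point): Centre of the identical heatsink (60 x 50 x 45 mm, x along the lane) already lying loose at the bottom of one of the rack's two lanes, against the stop. It marks the lane to use; a square black fan lies at the bottom of the other.
- tray: Slick blue two-lane tray of a fixed rack, sloped 28 deg. Origin: on the bed, mid-width, at the stop at its low end, 35 mm above the bench. x points up the slope, y across, z square to the bed. Bed 320 mm long. Lane centre lines at y = +-35 mm; lanes 66 mm wide between fences 8 mm high, 4 mm thick. Stop 25 mm high. Upper half: x over 160 mm. The slid-down part rests with its centre near x = 90 mm.
Things that resemble listed ones, but are neither listed nor needed, are in the scene too. What is shaped like the part that bears sink_center but green is not meant. Leave any purple look-alike of the part that bears ref_center alone.

How it is judged:
By the outcome, as a careful person would: the job done as asked, in the order asked, and still so for the second after the job is handed in, with the robot touching nothing.
It also fails if it takes over 32 s, if anything falls off the work surface, if the arm or the gripper's body presses on something with over 40 N, if the wrist force passes 120 N, or if a joint passes its speed limit or range.

## Robot

A 7-joint arm with a two-finger parallel gripper is mounted at the origin on the work surface. World frame = base frame: x ahead of the robot, y to its left, z up, the work surface at z = 0. Lengths are in m, angles in rad, forces in N, time in s.
With the tool pointing down it reaches from about 0.425 to 0.8 m from the base axis. Payload 8.3 kg.
Tool frame: the origin (TCP) lies between the finger pads; the fingertips stand 22 mm ahead of it and the grasp point (between the pads) lies 3 mm ahead of it; z points along the fingers, y is the line along which they close (so a half turn about z gives the same grasp; the last joint's range is limited). The gripper opens to 85 mm and grips with 20 to 120 N. Pads are 22 mm wide; open, the fingers measure 114 mm over their backs; the gripper's body (76 mm by 85 mm) begins 54 mm behind the grasp point. The pads swing forward as they close: fully open they stand 13 mm farther back than shut.
Start: joints at [-1.346, 0.383, 0.016, 1.37, -0.006, 1.388, -0.046], TCP at [0.177, 0.599, 0.253] pointing down, gripper open.
Joint ranges: [-2.95, 2.95], [-0.25, 2.06], [-1.52, 1.56], [0.18, 2.33], [-1.44, 4.58], [0.02, 2.06], [-3.01, 3.01]. Speed limits (rad/s): [2.39, 2.39, 3.01, 3.01, 3.14, 3.14, 3.14].

## Interface

Orientations are given as a unit quaternion [x, y, z, w].
In Python, from workcell import sensors, vision, arm gives the robot as it stands.
- The arm moves only by the tool play_rows, never from a script. Its argument "commands" is a list of rows, each an object with "travel": the shift along the tool's x, y, z in cm, a list of three; "delta_rot": the turn, a rotation vector about the tool's x, y, z in rad, a list of three; "jaw": the finger opening in cm, from 0 to 8.54. In form: [{"travel": [x, y, z], "delta_rot": [wx, wy, wz], "jaw": jaw}, ...]. A call has 1 to 20 rows; each row shifts and turns the commanded pose from where the row before left it, along the tool's axes as they then stand; what a row does not reach is not made up. A row lasts 1/8 s, in which the tool goes at most 62.5 mm and 10.7 degrees, less where a joint would pass 70% of its speed; a pose out of reach is approached as far as the arm can. A call is refused whole if a number of a shift passes 6.25 or a number of a turn 0.188, either way. A call with a gripper value outside its range is refused whole. The fingers move at their own pace and stop on an object; "newtons" is the grip in N (left out, the last holds). Time passes only in rows, so rows that do not move let the fingers close. It gives the time, the measured TCP pose, the force, the opening and the grip force at its end, in the units of the state.
- sensors.observe(): the state, without advancing time (a new reading comes with each control period).
- vision.read_camera(name): name is "scene" or "top" or "wrist"; returns a dict with "frame" (480x640x3 uint8, red, green, blue), "K" (3x3 intrinsics, pixels), "k1" (the pictures are not rectified: a ray, as slopes to the right and down, at radius r is drawn at 1 + k1 r^2 times it, then the intrinsics apply), "R" (3x3) and "t" (3): a world point X has camera coordinates R X + t. Camera axes: x right, y down, z forward; pixel columns grow to the right and rows downward; lengths in m; the calibration is good to about 2 mm. A picture is of the moment at which its call begins. There is no depth.
- arm.job_done(): hands the job in; it is judged then, once.
The state is a dict: "time": time; "joint_positions": joint angles; "joint_vel": joint speeds; "joint_torque": joint torques, N m; "tcp_pos": TCP position; "eef_rot": TCP orientation; "ft_force": force on the tool from outside, world axes, zero at the start; "torque": the same for the moment, N m; "grip_width": opening from 0.0 (shut) to 1.0 (fully open); "grip_force": force on a finger pad.
Only numpy, scipy, OpenCV 4.12 (cv2) and the standard library are available. Lean on these libraries where they do the work, as an engineer would, in place of code of your own. Each camera call takes 0.05 s, during which the arm holds its last target. There are 200 camera calls.

## Working session

There is one attempt and no reset: what is moved stays moved. The work goes in short steps, Python scripts to look and compute and a tool call to move; the robot and the scene stay as the last step left them, time stands still between calls to the robot, and variables do not carry over. Pictures are saved under pics/ and viewed, at most 10 in all, crops included, and the job is handed in when it is done.

Besides the shell and the picture viewer there is one more tool, called after "Request:" as name(argument=value, ...) on one line, values as JSON. play_rows: Moves the arm, as the interface text tells. Its arguments: {"type":"object","properties":{"commands":{"type":"array","items":{"type":"object","properties":{"travel":{"type":"array","items":{"type":"number"}},"delta_rot":{"type":"array","items":{"type":"number"}},"jaw":{"type":"number"}}}},"newtons":{"type":"number"}},"required":["commands"]}

```bash
mkdir -p pics; cat > h.py <<'E'
import numpy as np, cv2, json, pickle
from workcell import sensors, vision, arm
def snap(n,f):
    d=vision.read_camera(n); cv2.imwrite(f'pics/{f}.png',d['frame'][:,:,::-1]); pickle.dump(d,open(f'pics/{f}.pkl','wb')); return d
def load(f): return pickle.load(open(f'pics/{f}.pkl','rb'))
def ray(d,uv):
    K=np.array(d['K']);R=np.array(d['R']);t=np.array(d['t'])
    p=cv2.undistortPoints(np.array([[uv]],float),K,np.array([d['k1'],0,0,0.]))[0,0]
    # drawn = ray*(1+k1 r^2), same as opencv k1
    return -R.T@t, R.T@np.array([p[0],p[1],1.])
def onz(d,uv,z):
    c,v=ray(d,uv); return c+v*(z-c[2])/v[2]
def proj(d,X):
    K=np.array(d['K']);R=np.array(d['R']);t=np.array(d['t'])
    return cv2.projectPoints(np.atleast_2d(np.array(X,float)),cv2.Rodrigues(R)[0],t,K,np.array([d['k1'],0,0,0.]))[0][:,0]
E
python3 - <<'E'
from h import *
a=snap('scene','s1');b=snap('top','t1')
for d in(a,b):print(d['K'],d['k1'],d['R'],d['t'])
s=sensors.observe();print(s['time'],s['tcp_pos'],s['eef_rot'])
E
```

```text
[[608.66402929   0.         324.71879207]
 [  0.         608.66402929 244.4054732 ]
 [  0.           0.           1.        ]] -0.07249751409296201 [[-0.06703409  0.99750311 -0.02222544]
 [ 0.66510842  0.02806998 -0.74621904]
 [-0.74373195 -0.06480444 -0.66532937]] [ 0.10139436 -0.25405463  1.51590471]
[[483.79147597   0.         324.25953719]
 [  0.         483.79147597 242.24453139]
 [  0.           0.           1.        ]] -0.07952394403812842 [[ 0.02811996 -0.99913056  0.03077986]
 [-0.99619649 -0.03055132 -0.08160375]
 [ 0.08247316 -0.0283681  -0.99618945]] [-0.11340023  0.46340283  0.9082818 ]
0.1 [0.17721701 0.59891077 0.25235183] [ 1.43363940e-01  9.89669617e-01 -9.01354961e-04 -1.28863766e-04]
```

View pics/s1.png

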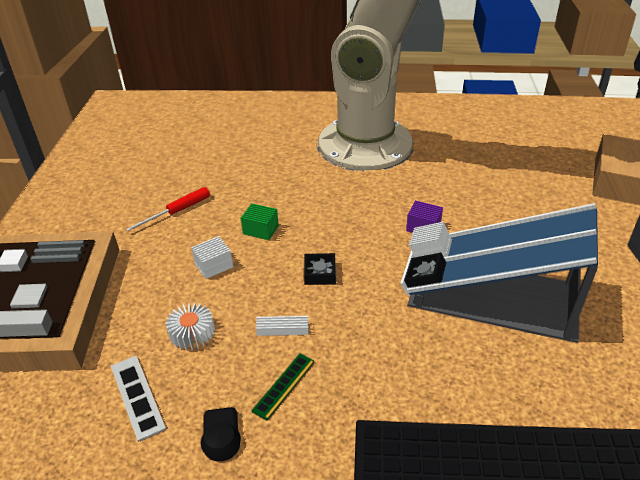

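View pics/t1.png

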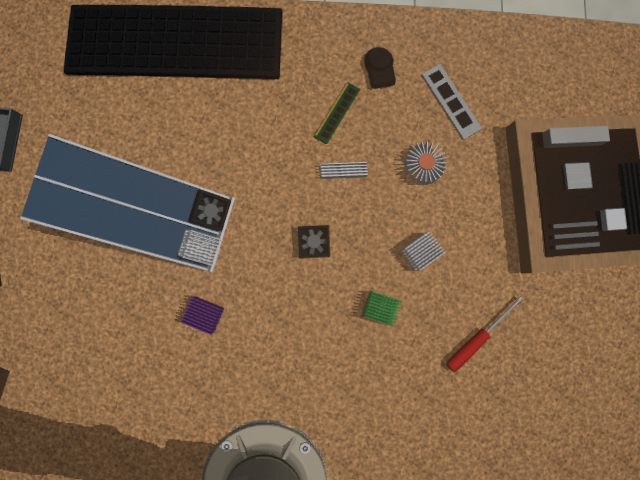

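The scene shows a loose silver block at scene (212,257) / top (423,251). A green look-alike sits at top (381,308) and is excluded by colour. In the rack's near lane there is a silver block at top (200,247), next to a fan at (209,210), so that is the lane to use. The purple look-alike at top (203,314) is to be left alone. Next I confirm this in one enlarged crop.

```bash
python3 - <<'E'
from h import *
t=cv2.imread('pics/t1.png')
z=lambda im,x,y,w,h,k:cv2.resize(im[y:y+h,x:x+w],None,fx=k,fy=k,interpolation=cv2.INTER_CUBIC)
a=z(t,10,125,240,150,3.3333); b=z(t,385,220,75,60,5.3333); s=cv2.imread('pics/s1.png'); c=z(s,182,232,60,50,5.3333)
out=np.zeros((600,800,3),np.uint8)
a=a[:, :800];out[:280,:]=cv2.resize(a,None,fx=.9,fy=.9)[:280,:800] if 0 else 0
a=z(t,10,125,240,150,2.0); out[:300,:480]=a
out[:300,480:800]=z(t,150,180,96,90,3.3333)[:300,:320]
out[300:300+b.shape[0]][:300,:400]=b[:300,:400]
out[300:300+c.shape[0]][:267,480:800]=c[:267,:320]
cv2.imwrite('pics/c1.png',out)
E
```

```text
(no output)
```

View pics/c1.png

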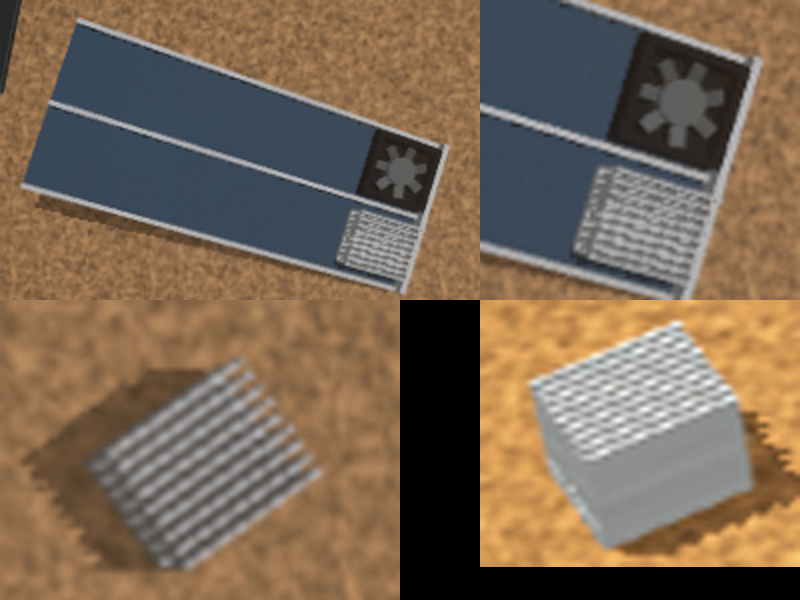

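```bash
cat >> h.py <<'E'
def Rt(yaw): 
    from scipy.spatial.transform import Rotation as Ro
    return (Ro.from_euler('z',yaw)*Ro.from_euler('y',-np.radians(28))).as_matrix()
E
python3 - <<'E'
from h import *
from scipy.optimize import least_squares
t=load('t1');s=load('s1')
o=lambda p:np.array(p)/2+[10,125]
P=np.array([[320,-70,8],[320,0,8],[320,70,8],[0,-72,25],[0,72,25]])/1000
uv=np.array([o(q) for q in [(78,21),(50,103),(22,185),(447,146),(404,291)]])
f=lambda p:(proj(t,P@Rt(p[2]).T+[p[0],p[1],.035])-uv).ravel()
r=least_squares(f,[.4,.1,1.4]);print('tray',r.x,r.fun.round(1))
tr=r.x
print('scene corners',proj(s,P@Rt(tr[2]).T+[tr[0],tr[1],.035]).round(0))
ct=np.array([(242,58),(320,172),(180,268),(88,165)])/5.3333+[385,220]
cs=np.array([(200,22),(260,102),(115,160),(50,82)])/5.3333+[182,232]
for d,c in((t,ct),(s,cs)):
    q=np.array([onz(d,u,.045) for u in c]);e=[np.linalg.norm(q[i]-q[i-3]) for i in range(4)]
    ang=[np.degrees(np.arctan2(*(q[i-3]-q[i])[1::-1])) for i in range(4)]
    print(q.mean(0).round(4),np.round(e,4),np.round(ang,1))
print('ref',tr[:2].tolist(),Rt(tr[2])@[.03,.035,.0225]+[tr[0],tr[1],.035])
E
```

```text
tray [0.47613909 0.10112933 1.32469961] [ 0.2 -0.2  0.3 -0.1  0.5  0.6 -0.1 -1.3 -1.1  1. ]
scene corners [[595. 257.]
 [594. 229.]
 [594. 203.]
 [402. 282.]
 [418. 231.]]
[ 0.4537 -0.2875  0.045 ] [0.0489 0.0611 0.0486 0.0675] [-144.4  125.3   43.3  -54. ]
[ 0.4579 -0.2878  0.045 ] [0.0521 0.0561 0.0513 0.0597] [  35.5  -54.9 -140.5  126. ]
ref [0.476139085068879, 0.10112933079274616] [0.44607334 0.12510154 0.06895047]
```

Confirmed: the crop shows the silver loose block and the silver reference at the bottom of the near lane. Estimates are a sink centre of (0.456, -0.288), with its long axis at 126°, and a tray origin of (0.476, 0.101) with yaw 75.9°. Next I set out.

```bash
cat >> h.py <<'E'
from scipy.spatial.transform import Rotation as Ro
def Rdown(ydeg): # tool y at ydeg, z down
    a=np.radians(ydeg);y=np.array([np.cos(a),np.sin(a),0]);z=np.array([0,0,-1.]);return np.c_[np.cross(y,z),y,z]
def plan(p0,R0,wps):
    for p,R,n in wps:
        rv=Ro.from_matrix(R0.T@R).as_rotvec()/n; st=Ro.from_rotvec(rv).as_matrix()
        rows=[];Rc=R0.copy();d=(np.array(p)-p0)/n
        for i in range(n): rows.append((Rc.T@d*100).round(2).tolist());Rc=Rc@st
        print('rot',rv.round(4).tolist(),n,'rows', rows if np.abs(rv).max()>1e-3 else rows[0]); p0,R0=np.array(p),R
def cur():
    s=sensors.observe();return np.array(s['tcp_pos']),Ro.from_quat(s['eef_rot']).as_matrix()
E
python3 - <<'E'
from h import *
p,R=cur();D=Rdown(36)
plan(p,R,[(p,D,4),([.5,.22,.28],D,10),([.456,-.288,.17],D,11)])
E
```

```text
rot [-0.0004, 0.0001, 0.1637] 4 rows [[0.0, 0.0, 0.0], [0.0, 0.0, 0.0], [0.0, 0.0, 0.0], [0.0, 0.0, 0.0]]
rot [0.0, 0.0, 0.0] 10 rows [-4.96, 0.38, -0.28]
rot [0.0, 0.0, 0.0] 11 rows [-3.5, -3.04, 1.0]
```

Request:
play_rows(commands=[{"delta_rot": [0, 0, 0.1637], "travel": [0, 0, -0.7], "jaw": 8.5}, {"delta_rot": [0, 0, 0.1637], "travel": [0, 0, -0.7], "jaw": 8.5}, {"delta_rot": [0, 0, 0.1637], "travel": [0, 0, -0.7], "jaw": 8.5}, {"delta_rot": [0, 0, 0.1637], "travel": [0, 0, -0.7], "jaw": 8.5}, {"travel": [-4.96, 0.38, 0], "delta_rot": [0, 0, 0], "jaw": 8.5}, {"travel": [-4.96, 0.38, 0], "delta_rot": [0, 0, 0], "jaw": 8.5}, {"travel": [-4.96, 0.38, 0], "delta_rot": [0, 0, 0], "jaw": 8.5}, {"travel": [-4.96, 0.38, 0], "delta_rot": [0, 0, 0], "jaw": 8.5}, {"travel": [-4.96, 0.38, 0], "delta_rot": [0, 0, 0], "jaw": 8.5}, {"travel": [-4.96, 0.38, 0], "delta_rot": [0, 0, 0], "jaw": 8.5}, {"travel": [-4.96, 0.38, 0], "delta_rot": [0, 0, 0], "jaw": 8.5}, {"travel": [-4.96, 0.38, 0], "delta_rot": [0, 0, 0], "jaw": 8.5}, {"travel": [-4.96, 0.38, 0], "delta_rot": [0, 0, 0], "jaw": 8.5}, {"travel": [-4.96, 0.38, 0], "delta_rot": [0, 0, 0], "jaw": 8.5}])

```text
time: 1.85
tcp_pos: [0.5002, 0.219, 0.281]
eef_rot: [0.454, 0.891, -0.0, -0.0]
ft_force: [0.9, 0.7, -0.1]
grip_width: 0.996
grip_force: 0.0
```

Request:
play_rows(commands=[{"travel": [-3.5, -3.04, 1.0], "delta_rot": [0, 0, 0], "jaw": 8.5}, {"travel": [-3.5, -3.04, 1.0], "delta_rot": [0, 0, 0], "jaw": 8.5}, {"travel": [-3.5, -3.04, 1.0], "delta_rot": [0, 0, 0], "jaw": 8.5}, {"travel": [-3.5, -3.04, 1.0], "delta_rot": [0, 0, 0], "jaw": 8.5}, {"travel": [-3.5, -3.04, 1.0], "delta_rot": [0, 0, 0], "jaw": 8.5}, {"travel": [-3.5, -3.04, 1.0], "delta_rot": [0, 0, 0], "jaw": 8.5}, {"travel": [-3.5, -3.04, 1.0], "delta_rot": [0, 0, 0], "jaw": 8.5}, {"travel": [-3.5, -3.04, 1.0], "delta_rot": [0, 0, 0], "jaw": 8.5}, {"travel": [-3.5, -3.04, 1.0], "delta_rot": [0, 0, 0], "jaw": 8.5}, {"travel": [-3.5, -3.04, 1.0], "delta_rot": [0, 0, 0], "jaw": 8.5}, {"travel": [-3.5, -3.04, 1.0], "delta_rot": [0, 0, 0], "jaw": 8.5}, {"travel": [0, 0, 0], "delta_rot": [0, 0, 0], "jaw": 8.5}])

```text
time: 3.35
tcp_pos: [0.4529, -0.2917, 0.1704]
eef_rot: [0.457, 0.889, -0.001, -0.001]
ft_force: [-0.8, -0.5, -0.5]
grip_width: 0.995
grip_force: 0.0
```

```bash
python3 - <<'E'
from h import *
print(cur(),sensors.observe()['joint_positions']); d=snap('wrist','w1'); print(d['K'][0],d['k1'])
E
```

```text
(array([ 0.45285311, -0.29165131,  0.17037191]), array([[-5.82227424e-01,  8.13021701e-01, -2.63446369e-03],
       [ 8.13025954e-01,  5.82224984e-01, -1.69292258e-03],
       [ 1.57467785e-04, -3.12755331e-03, -9.99995097e-01]])) [-0.13970861  0.31948997  0.79498805  1.75429826 -0.24263159  1.17155694
  1.34695841]
[358.80342498   0.         315.72891105] -0.05949437727445556
```

View pics/w1.png

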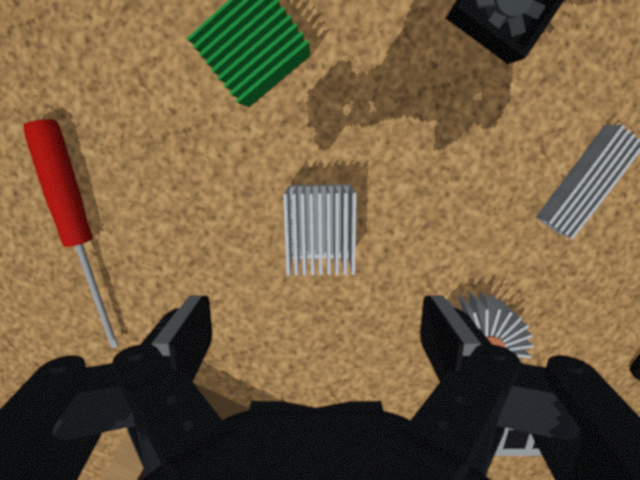

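The wrist view shows the silver block centred at about (320,231), aligned with the finger line. Its sides are at columns 284 and 356, and its ends at rows 188 and 275.

```bash
python3 - <<'E'
from h import *
d=load('w1');p,R=cur()
print(d['R'][2], ray(d,(320,240))[0])
q=np.array([onz(d,u,.045) for u in [(284,193),(356,192),(355.5,275),(286.5,275)]])
print(q.round(4),q.mean(0), 'in tool:',((q-p)@R).round(4).tolist(),((q.mean(0)-p)@R).round(4))
print([np.linalg.norm(q[i]-q[i-1]).round(4) for i in range(4)])
E
```

```text
[ 0.1588921  -0.22887451 -0.96040083] [ 0.41329158 -0.23360817  0.29205171]
[[ 0.4178 -0.2795  0.045 ]
 [ 0.4579 -0.2498  0.045 ]
 [ 0.4951 -0.2991  0.045 ]
 [ 0.4536 -0.3289  0.045 ]] [ 0.45611236 -0.28932961  0.045     ] in tool: [[0.0291, -0.0234, 0.1257], [0.0297, 0.0265, 0.1256], [-0.032, 0.0279, 0.1255], [-0.032, -0.0232, 0.1256]] [-0.0013  0.002   0.1256]
[np.float64(0.0611), np.float64(0.0499), np.float64(0.0618), np.float64(0.0511)]
```

Request:
play_rows(commands=[{"travel": [-0.13, 0.2, 2.3], "delta_rot": [0, 0, 0], "jaw": 8.5}, {"travel": [0, 0, 2.3], "delta_rot": [0, 0, 0], "jaw": 8.5}, {"travel": [0, 0, 2.3], "delta_rot": [0, 0, 0], "jaw": 8.5}, {"travel": [0, 0, 2.3], "delta_rot": [0, 0, 0], "jaw": 8.5}, {"travel": [0, 0, 2.3], "delta_rot": [0, 0, 0], "jaw": 8.5}, {"travel": [0, 0, 2.1], "delta_rot": [0, 0, 0], "jaw": 8.5}, {"travel": [0, 0, 0], "delta_rot": [0, 0, 0], "jaw": 8.5}])

```text
time: 4.28
tcp_pos: [0.4573, -0.2855, 0.034]
eef_rot: [0.453, 0.891, 0.0, -0.002]
ft_force: [-0.1, -0.9, 0.7]
grip_width: 0.992
grip_force: 0.0
```

```bash
python3 - <<'E'
from h import *
p,R=cur();print(p,((np.array([.4561,-.2893,.034])-p)@R*100).round(2)); print(R.round(4))
E
```

```text
[ 0.45729961 -0.28547568  0.03402085] [-0.24 -0.32  0.  ]
[[-0.5894  0.8079 -0.0028]
 [ 0.8079  0.5894  0.0019]
 [ 0.0032 -0.0011 -1.    ]]
```

Request:
play_rows(commands=[{"travel": [-0.2, -0.25, 0], "delta_rot": [0, 0, 0], "jaw": 8.5}, {"travel": [0, 0, 0], "delta_rot": [0, 0, 0], "jaw": 5.5}, {"travel": [0, 0, 0], "delta_rot": [0, 0, 0], "jaw": 4.6}, {"travel": [0, 0, 0], "delta_rot": [0, 0, 0], "jaw": 4.0}, {"travel": [0, 0, 0], "delta_rot": [0, 0, 0], "jaw": 4.0}, {"travel": [0, 0, 0], "delta_rot": [0, 0, 0], "jaw": 4.0}], newtons=45)

```text
time: 5.03
tcp_pos: [0.4573, -0.291, 0.0362]
eef_rot: [0.454, 0.891, 0.0, 0.001]
ft_force: [-0.7, 0.5, 6.7]
grip_width: 0.577
grip_force: 47.9
```

```bash
python3 - <<'E'
from h import *
p,R=cur();s=sensors.observe();print(p,R.round(4),s['grip_width'],s['grip_force'],s['joint_positions'])
d=snap('wrist','w2')
tr=[.47614,.10113,1.3247];RT=Rt(tr[2]);o=np.array([tr[0],tr[1],.035])
G=RT@np.diag([1,-1,-1.])
pl=lambda x,z:RT@[x,.035,z]+o
D=Rdown(36)
pre=pl(.205,.034+.08)
print('pre',pre,'end',pl(.205,.034),G)
plan(p,D,[(p+[0,0,.22],D,5),([.5,0,.27],D,7)])
plan(np.array([.5,0,.27]),D,[([.5,0,.27],G,7),(pre,G,8)])
E
```

```text
[ 0.45731563 -0.29100202  0.03615151] [[-5.876e-01  8.091e-01  1.200e-03]
 [ 8.091e-01  5.876e-01 -4.000e-04]
 [-1.000e-03  7.000e-04 -1.000e+00]] 0.5766463422201291 47.92473793029785 [-0.04675112  0.50371291  0.69769167  1.86818407 -0.40299686  0.91326548
  1.4692149 ]
pre [0.47325226 0.23330019 0.2318977 ] end [0.48240207 0.26972633 0.16126189] [[ 0.21510349  0.96987082  0.11437255]
 [ 0.85634511 -0.24361977  0.45532677]
 [ 0.46947156  0.         -0.88294759]]
rot [0.0, 0.0, 0.0] 5 rows [0.0, 0.0, -4.4]
rot [0.0, 0.0, 0.0] 7 rows [3.0, 2.94, -0.2]
rot [-0.0305, 0.0653, 0.1224] 7 rows [[0.0, 0.0, 0.0], [0.0, 0.0, 0.0], [0.0, 0.0, 0.0], [0.0, 0.0, 0.0], [0.0, 0.0, 0.0], [0.0, 0.0, 0.0], [0.0, 0.0, 0.0]]
rot [0.0, 0.0, 0.0] 8 rows [2.2, -1.03, 1.71]
```

View pics/w2.png

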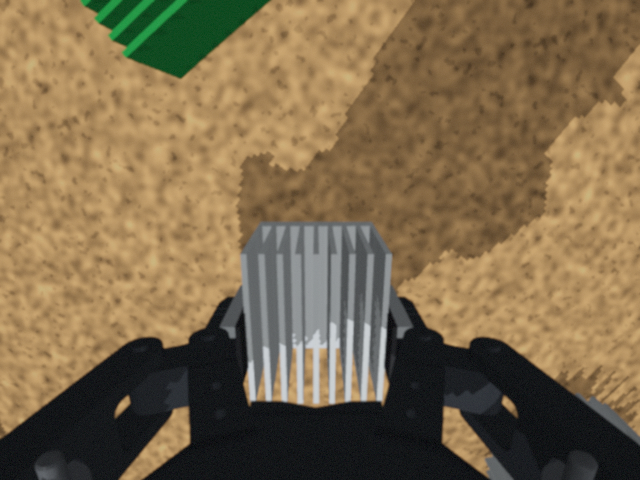

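The block is held at an opening of 49 mm, aligned and centred between the pads, with its near end face at row 225 in the wrist view. Next I lift it and carry it over.

Request:
play_rows(commands=[{"travel": [0, 0, -2.0], "delta_rot": [0, 0, 0], "jaw": 4.0}, {"travel": [0, 0, -5.0], "delta_rot": [0, 0, 0], "jaw": 4.0}, {"travel": [0, 0, -5.0], "delta_rot": [0, 0, 0], "jaw": 4.0}, {"travel": [0, 0, -5.0], "delta_rot": [0, 0, 0], "jaw": 4.0}, {"travel": [0, 0, -5.0], "delta_rot": [0, 0, 0], "jaw": 4.0}, {"travel": [3.0, 2.94, -0.2], "delta_rot": [0, 0, 0], "jaw": 4.0}, {"travel": [3.0, 2.94, -0.2], "delta_rot": [0, 0, 0], "jaw": 4.0}, {"travel": [3.0, 2.94, -0.2], "delta_rot": [0, 0, 0], "jaw": 4.0}, {"travel": [3.0, 2.94, -0.2], "delta_rot": [0, 0, 0], "jaw": 4.0}, {"travel": [3.0, 2.94, -0.2], "delta_rot": [0, 0, 0], "jaw": 4.0}, {"travel": [3.0, 2.94, -0.2], "delta_rot": [0, 0, 0], "jaw": 4.0}, {"travel": [3.0, 2.94, -0.2], "delta_rot": [0, 0, 0], "jaw": 4.0}, {"travel": [0, 0, 0], "delta_rot": [-0.0305, 0.0653, 0.1224], "jaw": 4.0}, {"travel": [0, 0, 0], "delta_rot": [-0.0305, 0.0653, 0.1224], "jaw": 4.0}, {"travel": [0, 0, 0], "delta_rot": [-0.0305, 0.0653, 0.1224], "jaw": 4.0}, {"travel": [0, 0, 0], "delta_rot": [-0.0305, 0.0653, 0.1224], "jaw": 4.0}, {"travel": [0, 0, 0], "delta_rot": [-0.0305, 0.0653, 0.1224], "jaw": 4.0}, {"travel": [0, 0, 0], "delta_rot": [-0.0305, 0.0653, 0.1224], "jaw": 4.0}, {"travel": [0, 0, 0], "delta_rot": [-0.0305, 0.0653, 0.1224], "jaw": 4.0}, {"travel": [0, 0, 0], "delta_rot": [0, 0, 0], "jaw": 4.0}])

```text
time: 7.58
tcp_pos: [0.4991, -0.0013, 0.2698]
eef_rot: [0.766, 0.596, 0.191, -0.149]
ft_force: [-0.4, 0.2, -0.8]
grip_width: 0.578
grip_force: 47.3
```

```bash
cat >> h.py <<'E'
tr=[.47614,.10113,1.3247];RT=Rt(tr[2]);o=np.array([tr[0],tr[1],.035])
G=RT@np.diag([1,-1,-1.])
pl=lambda x,z:RT@[x,.035,z]+o
def rep(x,z):
    p,R=cur();s=sensors.observe();print('tray xyz mm',((p-o)@RT*1000).round(1),'rotvec err',Ro.from_matrix(R.T@G).as_rotvec().round(4),s['ft_force'],s['grip_width'],s['grip_force'])
    print('to go cm',((pl(x,z)-p)@R*100).round(2))
E
python3 - <<'E'
from h import *
print(cur()[0],sensors.observe()['joint_positions']);rep(.205,.1)
E
```

```text
[ 0.49912132 -0.00132356  0.26978561] [-0.45174434  0.10145126  0.76979772  1.80297902 -0.57451973  1.34448227
  0.22302195]
tray xyz mm [ 27.4 -47.2 251.3] rotvec err [ 0.0008 -0.0001 -0.0023] [-0.42082298  0.21076312 -0.8099807 ] 0.5775835843309434 47.27387487888336
to go cm [17.74 -8.28 15.13]
```

Request:
play_rows(commands=[{"travel": [2.96, -1.38, 2.52], "delta_rot": [0, 0, 0], "jaw": 4.0}, {"travel": [2.96, -1.38, 2.52], "delta_rot": [0, 0, 0], "jaw": 4.0}, {"travel": [2.96, -1.38, 2.52], "delta_rot": [0, 0, 0], "jaw": 4.0}, {"travel": [2.96, -1.38, 2.52], "delta_rot": [0, 0, 0], "jaw": 4.0}, {"travel": [2.96, -1.38, 2.52], "delta_rot": [0, 0, 0], "jaw": 4.0}, {"travel": [2.96, -1.38, 2.52], "delta_rot": [0, 0, 0], "jaw": 4.0}, {"travel": [0, 0, 0], "delta_rot": [0, 0, 0], "jaw": 4.0}])

```text
time: 8.45
tcp_pos: [0.473, 0.2454, 0.2189]
eef_rot: [0.762, 0.601, 0.189, -0.149]
ft_force: [0.2, 0.0, -1.3]
grip_width: 0.58
grip_force: 47.2
```

```bash
python3 - <<'E'
from h import *
rep(.205,.04);d=snap('wrist','w3')
P=np.array([[320,2,8],[320,68,8],[270,2,8],[270,68,8],[160,2,8],[160,68,8]])/1000
print(proj(d,P@RT.T+o).round(0).tolist())
E
```

```text
tray xyz mm [209.2  38.2  97.1] rotvec err [-0.005   0.0016  0.0092] [ 0.18678242  0.04618886 -1.28951624] 0.579591744608251 47.18298017978668
to go cm [-0.42  0.35  5.7 ]
[[384.0, 60.0], [262.0, 58.0], [379.0, 153.0], [264.0, 152.0], [369.0, 324.0], [269.0, 323.0]]
```

View pics/w3.png

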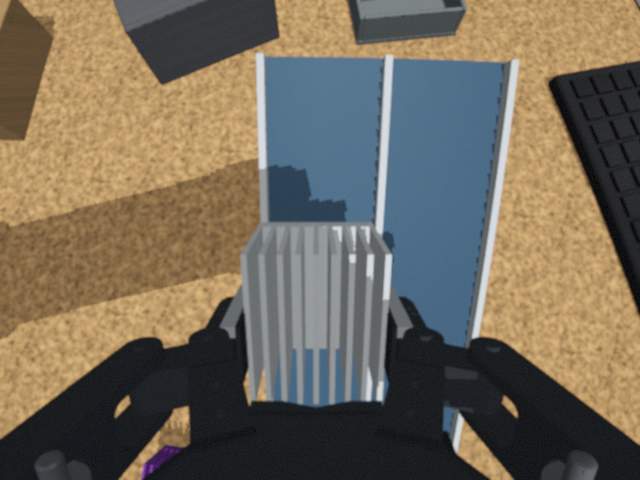

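The wrist view shows the lane between the fences: the left fence's inner edge is at (265,57) and the middle fence's edge at (384,57). That matches the model to about 1 mm. The block is about 4 mm too far left, so I correct that while lowering to just above the bed.

Request:
play_rows(commands=[{"travel": [-0.2, 0.2, 1.3], "delta_rot": [-0.004, 0.001, 0.007], "jaw": 4.0}, {"travel": [-0.2, 0.2, 1.3], "delta_rot": [0, 0, 0], "jaw": 4.0}, {"travel": [0, 0, 1.3], "delta_rot": [0, 0, 0], "jaw": 4.0}, {"travel": [0, 0, 0.9], "delta_rot": [0, 0, 0], "jaw": 4.0}, {"travel": [0, 0, 0], "delta_rot": [0, 0, 0], "jaw": 4.0}, {"travel": [0, 0, 0], "delta_rot": [0, 0, 0], "jaw": 4.0}])

```text
time: 9.25
tcp_pos: [0.4841, 0.2586, 0.1752]
eef_rot: [0.768, 0.593, 0.192, -0.148]
ft_force: [0.3, 0.2, -1.8]
grip_width: 0.579
grip_force: 47.2
```

```bash
python3 - <<'E'
from h import *
rep(.205,.038)
a=snap('scene','s4');b=snap('top','t4')
im=np.hstack([cv2.resize(cv2.imread(f'pics/{f}.png')[y:y+130,x:x+130],(400,400),interpolation=cv2.INTER_CUBIC) for f,x,y in(('s4',440,160),('t4',70,150))])
cv2.imwrite('pics/c4.png',im)
E
```

```text
tray xyz mm [202.4  30.7  51.2] rotvec err [ 0.0044 -0.0012 -0.0075] [ 0.305512    0.24089337 -1.81000536] 0.5787355767206509 47.2388631105423
to go cm [ 0.25 -0.44  1.31]
```

View pics/c4.png

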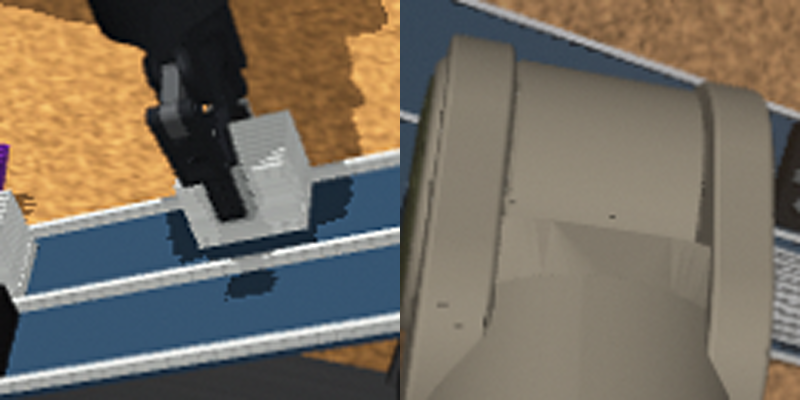

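```bash
python3 - <<'E'
from h import *
for i in range(4):
    p,R=cur(); d=vision.read_camera('wrist'); c=-np.array(d['R']).T@d['t']; p2,R2=cur()
    print(((p-o)@RT*1000).round(1),Ro.from_matrix(R.T@G).as_rotvec().round(4),((c-o)@RT*1000).round(1), Ro.from_matrix(np.array(d['R'])@G).as_rotvec().round(4))
pickle.dump(d,open('pics/w4.pkl','wb'));cv2.imwrite('pics/w4.png',d['frame'][:,:,::-1])
d3=load('w3');c=-np.array(d3['R']).T@d3['t'];print('w3 cam',((c-o)@RT*1000).round(1),Ro.from_matrix(np.array(d3['R'])@G).as_rotvec().round(4))
P=np.array([[320,2,8],[320,68,8],[270,2,8],[270,68,8]])/1000
print(proj(d,P@RT.T+o).round(0).tolist(),sensors.observe()['time'])
E
```

```text
[202.6  30.6  51.4] [ 0.0046 -0.0016 -0.0073] [274.2  29.5 172.7] [ 0.2237  0.2188 -1.5675]
[202.6  30.6  51.4] [ 0.0046 -0.0017 -0.0073] [274.2  29.5 172.7] [ 0.2236  0.2188 -1.5675]
[202.6  30.7  51.4] [ 0.0046 -0.0017 -0.0073] [274.1  29.6 172.7] [ 0.2236  0.2188 -1.5674]
[202.5  30.7  51.3] [ 0.0044 -0.0016 -0.0074] [274.1  29.6 172.6] [ 0.2235  0.219  -1.5674]
w3 cam [281.2  37.2 218.1] [ 0.22    0.2264 -1.5494]
[[380.0, 20.0], [221.0, 22.0], [376.0, 143.0], [229.0, 144.0]] 9.55
```

View pics/w4.png

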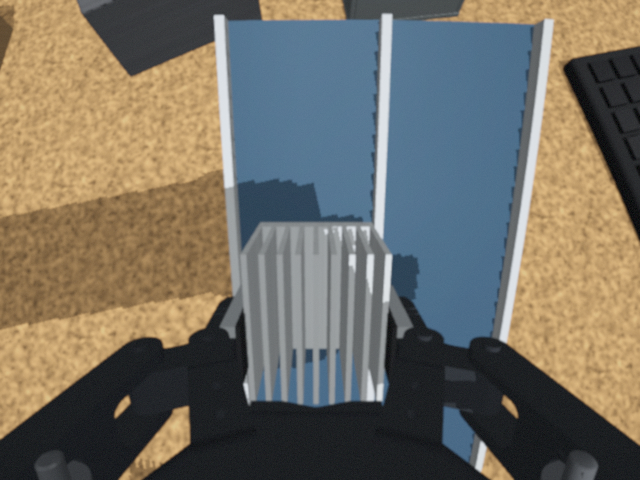

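The view shows the lane's fences at (227,20) and (380,18), consistent with the model to about 1 mm. The block sits about 4 mm towards the middle fence.

Request:
play_rows(commands=[{"travel": [0.2, -0.38, 0], "delta_rot": [0.0044, -0.0016, -0.0073], "jaw": 4.0}, {"travel": [0, 0, 0.5], "delta_rot": [0, 0, 0], "jaw": 4.0}, {"travel": [0, 0, 0.5], "delta_rot": [0, 0, 0], "jaw": 4.0}, {"travel": [0, 0, 0], "delta_rot": [0, 0, 0], "jaw": 4.0}])

```text
time: 10.05
tcp_pos: [0.4814, 0.2662, 0.1664]
eef_rot: [0.765, 0.597, 0.19, -0.149]
ft_force: [0.1, 0.7, -1.5]
grip_width: 0.578
grip_force: 47.2
```

```bash
python3 - <<'E'
from h import *
rep(.205,.037)
E
```

```text
tray xyz mm [204.1  35.1  40.2] rotvec err [-0.0014  0.0013 -0.0001] [ 0.07897908  0.70202081 -1.50599287] 0.5779320825925278 47.23870933055878
to go cm [0.09 0.01 0.32]
```

Well aligned. Now I lower slowly until contact.

Request:
play_rows(commands=[{"travel": [0, 0, 0.2], "delta_rot": [0, 0, 0], "jaw": 4.0}, {"travel": [0, 0, 0.1], "delta_rot": [0, 0, 0], "jaw": 4.0}, {"travel": [0, 0, 0], "delta_rot": [0, 0, 0], "jaw": 4.0}])

```text
time: 10.42
tcp_pos: [0.4821, 0.2674, 0.1644]
eef_rot: [0.765, 0.597, 0.19, -0.149]
ft_force: [-0.7, -0.5, -1.6]
grip_width: 0.579
grip_force: 47.2
```

```bash
python3 - <<'E'
from h import *
rep(.205,.036)
E
```

```text
tray xyz mm [204.4  34.7  37.9] rotvec err [-0.0005  0.0006 -0.0002] [-0.73710254 -0.48772129 -1.63699711] 0.5785332647908518 47.238439321517944
to go cm [ 0.06 -0.03  0.19]
```

Request:
play_rows(commands=[{"travel": [0, 0, 0.1], "delta_rot": [0, 0, 0], "jaw": 4.0}, {"travel": [0, 0, 0.1], "delta_rot": [0, 0, 0], "jaw": 4.0}, {"travel": [0, 0, 0], "delta_rot": [0, 0, 0], "jaw": 4.0}])

```text
time: 10.8
tcp_pos: [0.4823, 0.2683, 0.1626]
eef_rot: [0.765, 0.597, 0.19, -0.149]
ft_force: [0.1, 0.1, -1.1]
grip_width: 0.58
grip_force: 47.2
```

```bash
python3 - <<'E'
from h import *
rep(.205,.035)
E
```

```text
tray xyz mm [204.3  34.8  35.8] rotvec err [-0.0006  0.0006 -0.0001] [ 0.08672805  0.14006636 -1.07398026] 0.5798943993620197 47.23883271217346
to go cm [ 0.07 -0.02  0.08]
```

Request:
play_rows(commands=[{"travel": [0, 0, 0.1], "delta_rot": [0, 0, 0], "jaw": 4.0}, {"travel": [0, 0, 0], "delta_rot": [0, 0, 0], "jaw": 4.0}])

```text
time: 11.05
tcp_pos: [0.4826, 0.2686, 0.162]
eef_rot: [0.765, 0.597, 0.191, -0.149]
ft_force: [-1.4, -1.4, 0.9]
grip_width: 0.577
grip_force: 47.6
```

Request:
play_rows(commands=[{"travel": [0, 0, 0.1], "delta_rot": [0, 0, 0], "jaw": 4.0}, {"travel": [0, 0, 0], "delta_rot": [0, 0, 0], "jaw": 4.0}])

```text
time: 11.3
tcp_pos: [0.4831, 0.2687, 0.162]
eef_rot: [0.765, 0.596, 0.191, -0.149]
ft_force: [-5.3, -6.2, 9.9]
grip_width: 0.582
grip_force: 48.8
```

Contact with the bed, at about 12 N. I ease off 1 mm and release.

Request:
play_rows(commands=[{"travel": [0, 0, -0.1], "delta_rot": [0, 0, 0], "jaw": 4.0}, {"travel": [0, 0, 0], "delta_rot": [0, 0, 0], "jaw": 6.5}, {"travel": [0, 0, 0], "delta_rot": [0, 0, 0], "jaw": 7.5}, {"travel": [0, 0, 0], "delta_rot": [0, 0, 0], "jaw": 7.5}, {"travel": [0, 0, 0], "delta_rot": [0, 0, 0], "jaw": 7.5}, {"travel": [0, 0, -1.0], "delta_rot": [0, 0, 0], "jaw": 7.5}, {"travel": [0, 0, -3], "delta_rot": [0, 0, 0], "jaw": 7.5}, {"travel": [0, 0, -4], "delta_rot": [0, 0, 0], "jaw": 7.5}, {"travel": [0, 0, -4], "delta_rot": [0, 0, 0], "jaw": 7.5}, {"travel": [3, 0, -3], "delta_rot": [0, 0, 0], "jaw": 7.5}, {"travel": [4, 0, 0], "delta_rot": [0, 0, 0], "jaw": 7.5}, {"travel": [4, 0, 0], "delta_rot": [0, 0, 0], "jaw": 7.5}, {"travel": [0, 0, 0], "delta_rot": [0, 0, 0], "jaw": 7.5}])

```text
time: 12.92
tcp_pos: [0.4888, 0.2974, 0.3477]
eef_rot: [0.764, 0.598, 0.191, -0.149]
ft_force: [0.0, -0.4, -0.2]
grip_width: 0.878
grip_force: 0.0
```

```bash
python3 - <<'E'
from h import *
snap('scene','s5');snap('top','t5')
im=np.hstack([cv2.resize(cv2.imread(f'pics/{f}.png')[y:y+160,x:x+160],(400,400),interpolation=cv2.INTER_CUBIC) for f,x,y in(('s5',390,170),('t5',90,130))])
cv2.imwrite('pics/c5.png',im)
E
```

```text
(no output)
```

View pics/c5.png

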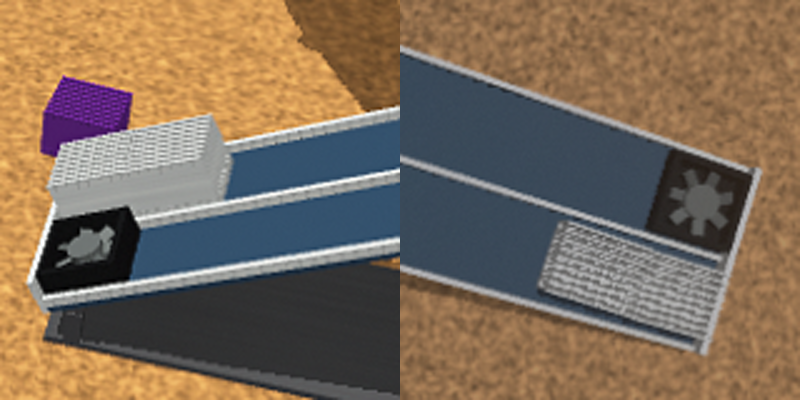

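The block slid down and rests flush against the reference heatsink, aligned in the lane. The reference is still at the stop, and the arm is clear.

```bash
python3 -c "
from workcell import arm;print(arm.job_done())"
```

```text
the job is handed in; nothing more can be done
None
```

The loose silver heatsink was released on the upper half of the lane, slid down by itself and rests against the reference heatsink, which stayed at the stop; the job was handed in at about 13 s with the arm clear.

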